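# Line up the bathroom shelf

### The job

Lift the loose lid off the chrome swab canister and lay it, knob up, in the middle of the ceramic ring dish, and stand the open canister, the orange hair tie tub and the white cotton pad box upright in a neat straight row along the middle of the white shelf: canister next to the switch box, tub next to it, pad box last with its long side along the shelf, with gaps of no more than two centimetres from the switch box onwards. Do not flip the mirror-light switch, and leave the dish and everything else where it stands.

Things in the scene. Friction and masses are not known exactly. Their poses are not given: they have to be found in the camera images.
- shelf: Low white plastic shelf standing on the worktop, fixed: 120 mm deep (its x), 440 mm long (its y), flat top 35 mm above its origin. Origin: centre of its underside. x points to its back edge (away from the robot), y along its length; it is turned a little. Both its long edges are open, no walls.
- switch: Fixed grey switch box, 60 mm deep (x) by 50 mm along the shelf (y), 30 mm tall, standing at one end of the shelf (either end), 175 mm from the shelf's middle; origin: centre of its underside, on the shelf top.
- toggle_tip (a point): Tip of the steel toggle lever of the mirror light, about 30 mm above the top of the switch box; the lever is 9 mm thick and leans to front or back.
- soap: Fixed white ceramic soap dispenser, 54 mm across, 135 mm tall, at the other end of the shelf, 175 mm from the shelf's middle; origin: centre of its underside.
- canister: Chrome cylindrical swab canister standing on the worktop, 60 mm across, 110 mm tall without its lid, open at the top, cotton swabs inside reaching to 94 mm; origin: centre of its underside, z up.
- lid: Loose chrome lid of the canister, lying on it: disc 64 mm across and 5 mm thick (6 to 11 mm above the origin), a plug 48 mm across below it that goes 6 mm into the canister, and on top an upright cylindrical knob 18 mm across reaching from 11 to 39 mm above the origin. Origin: centre of the plug's underside, z up through the knob.
- tub: Orange plastic hair tie tub, round, straight-sided, open at the top, 64 mm across, 62 mm tall, wall 3 mm; origin: centre of its underside, z up.
- padbox: Closed white plastic cotton pad box, rectangular: 56 mm along its x, 96 mm along its y, 80 mm tall; origin: centre of its underside, z up.
- dish: Shallow white ceramic ring dish on the worktop, loose, 100 mm across the rim, 14 mm tall, flat floor about 68 mm across lying 5 mm above the origin; origin: centre of its underside.
- tumbler: Bystander: glass tumbler 66 mm across, 95 mm tall, with a toothbrush standing in it up to 145 mm and leaning up to 35 mm to its x side; origin: centre of its underside.
- cream: Bystander: amber glass cream jar with white cap, 68 mm across, 55 mm tall; origin: centre of its underside.
- tweezers: Bystander: steel tweezers 100 mm long, lying flat on the worktop beyond the +y end of the shelf; origin: centre of the underside, x along the length.
Not all that is in view belongs to the job. Leave any yellow look-alike of the padbox alone. Of the things that look like the tub, take the one that is farthest to the robot's right at the start.

How it is judged:
By the outcome, as a careful person would: the job done as asked, in the order asked, and still so for the second after the job is handed in, with the robot touching nothing.
It also fails if it takes over 72 s, if anything falls off the work surface, if the arm or the gripper's body presses on something with over 40 N, if the wrist force passes 120 N, or if a joint passes its speed limit or range.

### The arm

A 6-joint arm with a two-finger parallel gripper is mounted at the origin on the work surface. World frame = base frame: x ahead of the robot, y to its left, z up, the work surface at z = 0. Lengths are in mm, angles in rad, forces in N, time in s.
With the tool pointing down it reaches from about 400 to 925 mm from the base axis. Payload 12.5 kg.
Tool frame: the origin (TCP) lies where the fingers leave the gripper's body, on its centre line; the fingertips stand 78 mm ahead of it and the grasp point (between the pads) lies 59 mm ahead of it (env.tip_extent is the distance from the TCP to the fingertips, in mm); z points along the fingers, y is the direction in which the jaws open and shut (so a half turn about z gives the same grasp; the last joint's range is limited). The gripper opens to 95 mm and grips with 3 to 60 N. Pads are 20 mm wide; open, the fingers measure 119 mm over their backs; the gripper's body (75 mm by 180 mm) begins 59 mm behind the grasp point.
Start: joints at [-1.344, 0.491, 1.559, -0, 1.092, -0.106], TCP at [204.203, -590.71, 292.261] pointing down, gripper open.
Joint ranges: [-3.1, 3.1], [-0.84, 2.19], [0.05, 2.79], [-1.13, 4.28], [0.06, 2.93], [-2.69, 2.69]. Speed limits (rad/s): [2.22, 2.22, 2.79, 3.14, 3.14, 3.14].

### API

Orientations are given as [roll, pitch, yaw] about the fixed x, y, z axes, in that order (R = Rz(yaw) Ry(pitch) Rx(roll)).
In Python, from cell import env gives the robot as it stands. The module is installed in compiled form; this text tells all that it offers.
- The arm moves only by the tool play_rows, never from a script. Its argument "targets" is a list of rows, each an object with "linear": the shift along the tool's x, y, z in mm, a list of three; "turn": the turn about the tool's z in rad. A call has 1 to 20 rows; each row is the pose to reach, as a shift and turn from the pose commanded when the call began, along the tool's axes at that moment; what a row does not reach only later rows make up. A row lasts 1/8 s, in which the tool goes at most 62.5 mm and 10.7 degrees, less where a joint would pass 70% of its speed; a pose out of reach is approached as far as the arm can. A call with a gripper value outside its range is refused whole. "hand" is the finger opening in mm, from 0 to 95.1, set as the call begins (left out, the last holds). The fingers move at their own pace and stop on an object; the grip force is fixed at half the most. Time passes only in rows, so rows that repeat a pose let the fingers close. It gives the time, the measured TCP pose, the force and the opening at its end, in the units of the state.
- env.state(): the state, without advancing time (a new reading comes with each control period).
- env.read_camera(name): name is "scene" or "top"; returns (picture, depth): 400x640x3 uint8, red, green, blue; 400x640 float32, mm along the optical axis (not along the pixel's ray), 0 where there is no reading.
- env.camera_params(name): a dict with "fx", "fy", "cx", "cy" (pixels), "k1" (the pictures are not rectified: a ray, as slopes to the right and down, at radius r is drawn at 1 + k1 r^2 times it, then the intrinsics apply), "R" (3x3) and "t" (3): a world point X has camera coordinates R X + t. Camera axes: x right, y down, z forward; pixel columns grow to the right and rows downward; lengths in mm; the calibration is good to about 2 mm. A picture is of the moment at which its call begins. camera_params takes no time and is no camera call.
- env.job_done(): hands the job in, once; it reports no verdict.
The state is a dict: "t": time; "joints": joint angles; "qvel": joint speeds; "tau": joint torques, N m; "eef_pos": TCP position; "tcp_rot": TCP orientation; "ft_force": force on the tool from outside, world axes, zero at the start; "moment": the same for the moment, N m; "opening": opening from 0.0 (shut) to 1.0 (fully open).
Only numpy, scipy, OpenCV 4.12 (cv2) and the standard library are available. Lean on these libraries where they do the work, as an engineer would, in place of code of your own. Each camera call takes 0.05 s, during which the arm holds its last target.

## Working session

There is one attempt and no reset: what is moved stays moved. The work goes in short steps, Python scripts to look and compute and a tool call to move; the robot and the scene stay as the last step left them, time stands still between calls to the robot, and variables do not carry over. Pictures are saved under pics/ and viewed, and the job is handed in when it is done.

Besides the shell and the picture viewer there is one more tool, called after "Emit:" as name(argument=value, ...) on one line, values as JSON. play_rows: Moves the arm, as the interface text tells. Its arguments: {"type":"object","properties":{"targets":{"type":"array","items":{"type":"object","properties":{"linear":{"type":"array","items":{"type":"number"}},"turn":{"type":"number"}}}},"hand":{"type":"number"}},"required":["targets"]}

```bash
ls; mkdir -p pics; python3 - <<'E'
from cell import env
import cv2,numpy as np
print(env.state())
for n in("scene","top"):
    p,d=env.read_camera(n); cv2.imwrite(f"pics/{n}0.png",p[:,:,::-1]); np.savez(f"{n}0.npz",p=p,d=d)
    print(n,env.camera_params(n), (d>0).mean())
E
```

```text
pics
{'t': 0.0, 'joints': array([-1.34361212e+00,  4.91542392e-01,  1.55945609e+00,  1.44638453e-05,
        1.09170059e+00, -1.05557479e-01]), 'qvel': array([-0.00024166, -0.00040798, -0.00015325,  0.00132981,  0.00214366,
        0.00013001]), 'tau': array([-1.45575115e-03, -6.12648511e+01, -2.58188814e+01,  6.92610419e-02,
        4.81586263e-02, -5.84447912e-05]), 'eef_pos': array([ 204.15945971, -590.54317501,  291.67008046]), 'tcp_rot': array([-3.14049375e+00, -1.29330543e-04,  3.32734942e-01]), 'ft_force': array([ 0.16091245,  0.26939301, -0.25323306]), 'moment': array([-0.0495213 ,  0.03594041,  0.01856794]), 'opening': 0.9970099532557675}
scene {'fx': 402.9486224613587, 'fy': 402.9486224613587, 'cx': 323.95692844501826, 'cy': 204.20621782549333, 'k1': -0.04527593693690036, 'R': array([[ 0.08823507,  0.99589565, -0.02015984],
       [ 0.66824548, -0.07419015, -0.74023226],
       [-0.73868975,  0.05184272, -0.67204895]]), 't': array([ -31.32466036, -241.46438621, 1301.71953766])} 0.99610546875
top {'fx': 519.6879546501751, 'fy': 519.6879546501751, 'cx': 312.0520814029455, 'cy': 190.97944052377468, 'k1': 0.027830687654793764, 'R': array([[ 0.02602427, -0.99965673, -0.00302532],
       [-0.99634837, -0.02569173, -0.081424  ],
       [ 0.08131832,  0.00513327, -0.99667496]]), 't': array([  -3.12930442,  446.35262693, 1601.17108051])} 0.996
```

View pics/scene0.png

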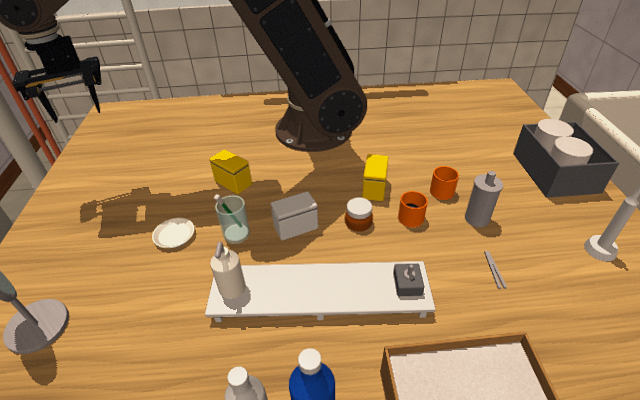

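View pics/top0.png

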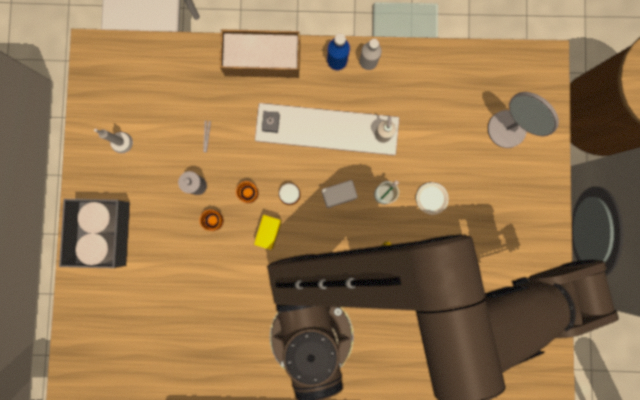

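The scene picture looks back at the robot, so image right is +y.

- **Chrome canister:** scene (482,200), top (191,182).
- **Tubs:** two. The one at scene (413,209), top (247,191) is farther to the robot's right, so that is the target.
- **White pad box:** scene (295,215), top (339,193).
- **Dish:** scene (174,234), top (432,197).
- **Switch:** on the shelf at scene (408,279).
- **Soap:** at scene (228,277).

```bash
cat > h.py <<'E'
import numpy as np,cv2
from cell import env
def K(c): return np.array([[c['fx'],0,c['cx']],[0,c['fy'],c['cy']],[0,0,1.]])
def rays(c,uv):
    uv=np.asarray(uv,float).reshape(-1,1,2)
    return cv2.undistortPoints(uv,K(c),np.array([c['k1'],0,0,0,0]))[:,0]
def cloud(n,d):
    c=env.camera_params(n); v,u=np.mgrid[:400,:640]
    r=rays(c,np.stack([u,v],-1).reshape(-1,2)); z=d.reshape(-1)
    X=np.c_[r*z[:,None],z]; W=(X-c['t'])@np.asarray(c['R']); W[z<=0]=np.nan
    return W.reshape(400,640,3)
def onplane(n,uv,h):
    c=env.camera_params(n);R=np.asarray(c['R']);r=rays(c,uv);D=np.c_[r,np.ones(len(r))]@R
    C=-R.T@c['t']; return C+D*((h-C[2])/D[:,2])[:,None]
def proj(n,X):
    c=env.camera_params(n)
    rv,_=cv2.Rodrigues(np.asarray(c['R']))
    return cv2.projectPoints(np.asarray(X,float).reshape(-1,1,3),rv,np.asarray(c['t']),K(c),np.array([c['k1'],0,0,0,0]))[0][:,0]
E
python3 - <<'E'
from h import *
np.set_printoptions(precision=1,suppress=True)
T=np.load('top0.npz');S=np.load('scene0.npz')
WT=cloud('top',T['d']);WS=cloud('scene',S['d'])
# table check
for nm,W in(('top',WT),('scene',WS)):
    m=(W[...,0]>350)&(W[...,0]<900)&(abs(W[...,1])<450)
    z=W[...,2][m]; print(nm,np.nanmedian(z[abs(z)<8]),np.nanstd(z[abs(z)<8]))
    mm=(m&(W[...,2]>8)).astype(np.uint8)
    n,l,st,ce=cv2.connectedComponentsWithStats(mm)
    for i in range(1,n):
        if st[i,4]<40: continue
        P=W[l==i]; zz=np.nanpercentile(P[:,2],95)
        Q=P[P[:,2]>zz-6]
        col=np.load(nm+'0.npz')['p'][l==i].mean(0)
        print(nm,ce[i],st[i,4],'ztop %.0f'%zz,'xy top mean',Q[:,:2].mean(0),'min',Q[:,:2].min(0),'max',Q[:,:2].max(0),col)
E
```

```text
top -0.22147963085535427 3.4679729363432683
top [338.3  52.2] 655 ztop 191 xy top mean [869.2 -61. ] min [855. -75.] max [883.9 -46.2] [ 60.5  77.5 107.5]
top [259.6  58.6] 2734 ztop 88 xy top mean [829.6 187.1] min [809.   58.7] max [899.8 301.4] [183.8 156.7 129. ]
top [370.3  54.3] 496 ztop 161 xy top mean [ 869.5 -160.9] min [ 854.2 -172.6] max [ 883.6 -148.9] [147.9 133.  115.6]
top [327.1 128.3] 5392 ztop 115 xy top mean [ 626.9 -204.9] min [ 601.8 -232.6] max [ 656.9 -180.7] [208.1 196.7 173.8]
top [191.4 182.7] 499 ztop 138 xy top mean [457. 370.] min [449.5 363.7] max [465.2 378.1] [151.8 134.5 120.2]
top [246.9 191.5] 286 ztop 64 xy top mean [438.  210.4] min [406.7 177.5] max [468.5 239.3] [135.8  73.7  21.8]
top [339.4 193.2] 634 ztop 85 xy top mean [439.5 -75.3] min [ 400.4 -126.4] max [477.3 -24.5] [144.8 130.9 115.3]
top [387.3 191.5] 356 ztop 134 xy top mean [ 466.2 -232.3] min [ 457.8 -238.5] max [ 474.3 -225.6] [148.9 139.8 113.5]
top [289.7 193.4] 373 ztop 60 xy top mean [438.2  77.1] min [410.6  50.6] max [466.  105.7] [201.5 190.4 165.2]
top [434.4 194.5] 210 zto
[... 1073 characters left out ...]
3] 1253 ztop 118 xy top mean [ 468.1 -231.7] min [ 457.8 -240.8] max [ 476.3 -225.2] [131.  132.4 112.6]
scene [171.6 230.1] 320 ztop 16 xy top mean [ 426.9 -372.7] min [ 385.2 -417.3] max [ 481.9 -318.9] [216.9 199.2 173.3]
scene [315.5 288.2] 11719 ztop 117 xy top mean [ 639.4 -204.7] min [ 607.2 -234.3] max [ 657.5 -181. ] [210.  197.9 181.6]
scene [463.  368.4] 9319 ztop 89 xy top mean [832.  183.3] min [808.3  58.1] max [899.7 299.5] [198.1 171.8 147.1]
scene [311.4 378.4] 1799 ztop 190 xy top mean [871.1 -61.2] min [854.6 -76.1] max [884.7 -46.9] [ 69.   91.5 135.1]
scene [243.8 385.8] 1026 ztop 161 xy top mean [ 870.9 -160.9] min [ 856.3 -173.9] max [ 884.1 -148. ] [172.9 160.4 147. ]
```

```bash
python3 - <<'E'
import cv2
p=cv2.imread('pics/top0.png')[90:250,170:460]; cv2.imwrite('pics/top0z.png',cv2.resize(p,None,fx=2.7,fy=2.7,interpolation=cv2.INTER_CUBIC))
p=cv2.imread('pics/scene0.png')[150:330,140:520]; cv2.imwrite('pics/scene0z.png',cv2.resize(p,None,fx=2.1,fy=2.1,interpolation=cv2.INTER_CUBIC))
E
```

```text
(no output)
```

View pics/top0z.png

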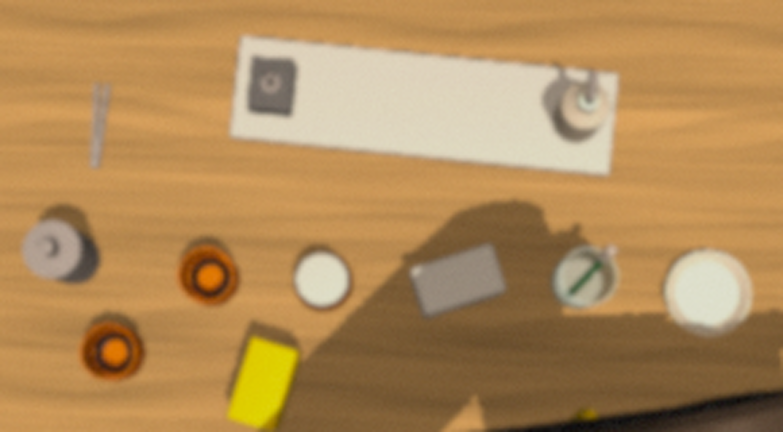

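View pics/scene0z.png

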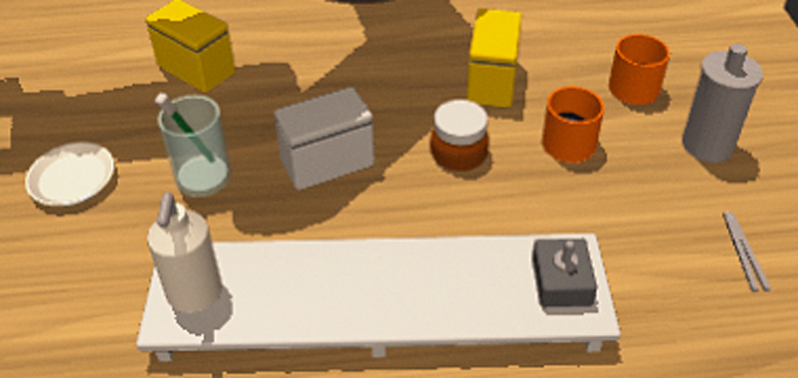

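```bash
cat > meas.py <<'E'
from h import *
np.set_printoptions(precision=1,suppress=True)
def slab(W,lo,hi,box):
    x0,x1,y0,y1=box
    m=(W[...,0]>x0)&(W[...,0]<x1)&(W[...,1]>y0)&(W[...,1]<y1)&(W[...,2]>lo)&(W[...,2]<hi)
    return m
def circ(P):
    c,r=cv2.minEnclosingCircle(P[:,:2].astype(np.float32)); 
    # robust: hull points lsq circle
    h=cv2.convexHull(P[:,:2].astype(np.float32))[:,0]
    A=np.c_[2*h,np.ones(len(h))]; s=np.linalg.lstsq(A,(h**2).sum(1),rcond=None)[0]
    return s[:2],np.sqrt(s[2]+s[:2]@s[:2]),np.array(c),r
E
python3 - <<'E'
from meas import *
for n in('top','scene'):
    N=np.load(n+'0.npz');W=cloud(n,N['d'])
    def c(name,lo,hi,box):
        P=W[slab(W,lo,hi,box)]; s,r,c2,r2=circ(P); print(n,name,len(P),'c',s,'r %.1f'%r,'enc',c2,'%.1f'%r2,'z %.1f'%np.median(P[:,2]))
    def q(name,lo,hi,box):
        P=W[slab(W,lo,hi,box)]; R=cv2.minAreaRect(P[:,:2].astype(np.float32)); print(n,name,len(P),'rect',np.array(R[0]),np.array(R[1]),'%.1f'%R[2],'mean',P.mean(0),'z %.1f'%np.median(P[:,2]))
    c('liddisc',102,125,(400,520,310,420)); c('knob',128,150,(400,520,310,420))
    c('tubrim',52,75,(390,480,160,250)); c('cream',45,65,(395,480,40,115))
    c('dish',6,25,(370,510,-430,-300));c('tumb',85,100,(400,510,-280,-190))
    c('brush',120,150,(400,530,-290,-180));c('soap',85,140,(580,680,-250,-170));
    q('pad',70,90,(380,500,-140,-10)); q('shelf',28,42,(540,740,-260,260))
    q('switch',58,70,(560,720,120,220)); c('toggle',76,110,(560,720,120,220))
    c('yel',70,95,(300,420,60,170)) ; c('tub2',52,75,(320,390,260,360))
E
```

```text
top liddisc 334 c [457.2 371.1] r 31.3 enc [457.5 371.1] 31.9 z 114.4
top knob 34 c [456.9 370.7] r 8.5 enc [456.7 370.3] 9.2 z 141.0
top tubrim 84 c [437.7 207.5] r 31.5 enc [437.9 207.6] 32.1 z 60.5
top cream 296 c [436.8  77.7] r 29.1 enc [437.   77.7] 29.6 z 54.3
top dish 493 c [ 436.8 -360.4] r 84.5 enc [ 439.  -359.9] 89.5 z 9.7
top tumb 89 c [ 445.  -217.6] r 32.1 enc [ 444.9 -217.3] 32.9 z 93.2
top brush 28 c [ 466.5 -231.2] r 7.8 enc [ 466.3 -231.6] 9.1 z 138.8
top soap 229 c [ 628.2 -207.3] r 26.3 enc [ 629.  -207.7] 27.6 z 124.9
top pad 588 rect [438.9 -75.1] [56.1 95.9] 18.3 mean [438.5 -74.9  79.2] z 79.1
top shelf 4404 rect [642.8 -31.9] [442.6 121.4] 85.6 mean [640.6 -32.5  34.7] z 34.7
top switch 245 rect [654.5 143.6] [46.7 61.9] 89.8 mean [653.9 142.9  64.4] z 64.5
top toggle 14 c [658.5 146.1] r 8.8 enc [658.9 145.5] 9.3 z 92.8
top yel 414 c [331.7 135.9] r 36.4 enc [328.7 135.2] 42.9 z 79.6
top tub2 78 c [347.4 316.1] r 31.7 enc [347.3 316.8] 33.4 z 59.5
scene liddisc 443 c [455.8 367.2] r 32.1 enc [455.6 367.3] 33.2 z 114.4
scene knob 75 c [456.2 367.1] r 9.4 enc
[... 207 characters left out ...]
c [ 433.7 -367.5] 49.8 z 9.6
scene tumb 233 c [ 444.8 -217.8] r 32.7 enc [ 444.7 -217.4] 33.6 z 91.7
scene brush 60 c [ 467.7 -232.4] r 7.7 enc [ 467.3 -231.9] 9.0 z 135.5
scene soap 748 c [ 629.4 -207.6] r 26.5 enc [ 629.1 -207.7] 27.0 z 120.5
scene pad 770 rect [438.4 -77.1] [59.2 95.5] 18.7 mean [442.9 -77.5  78.8] z 79.3
scene shelf 9371 rect [641.3 -33.8] [439.9 122.6] 85.7 mean [651.3 -34.4  34.9] z 35.0
scene switch 530 rect [654.7 142.3] [45.9 61.6] 87.9 mean [659.5 141.8  65. ] z 65.2
scene toggle 36 c [657.4 139.7] r 3.8 enc [657.6 139.7] 4.7 z 90.0
scene yel 401 c [333.  135.8] r 37.5 enc [327.9 133.8] 44.2 z 79.2
scene tub2 167 c [348.3 312.9] r 31.8 enc [347.8 312.9] 33.4 z 58.7
```

```bash
cat > go.py <<'E'
# usage: go.py x,y,z,yaw ...   world TCP waypoints -> shifts in the tool frame now
import sys
from h import *
from scipy.spatial.transform import Rotation as Ro
s=env.state();p=s['eef_pos'];R=Ro.from_euler('xyz',s['tcp_rot']).as_matrix()
print('at',np.round(p,1),np.round(s['tcp_rot'],3),'open %.3f t %.2f'%(s['opening'],s['t']), 'F',np.round(s['ft_force'],1))
for a in sys.argv[1:]:
    x=[float(v) for v in a.split(',')]
    print(a,'->',np.round(R.T@(np.array(x[:3])-p),1),'turn %.3f'%(-(x[3]-s['tcp_rot'][2])))
E
python3 go.py 450,-300,290,0.8 500,0,290,1.2 457,369,290,1.497 457,369,197,1.497
python3 - <<'E'
from meas import *
# dish by colour in top, rim plane 14
N=np.load('top0.npz');p=N['p'][165:230,405:465].astype(int)
m=((p[...,2]>p[...,0]*0.72)&(p.max(-1)>90)).astype(np.uint8)
n,l,st,ce=cv2.connectedComponentsWithStats(m);i=1+st[1:,4].argmax();print(st[i])
h=cv2.findContours((l==i).astype(np.uint8),0,1)[0][0][:,0]+[405,165]
s=circ(onplane('top',h,14));print(s)
E
```

```text
at [ 204.2 -590.6  291.7] [-3.141 -0.     0.333] open 0.998 t 0.10 F [-0.3 -0.8  1.2]
450,-300,290,0.8 -> [ 327.3 -194.3    2. ] turn -0.467
500,0,290,1.2 -> [ 472.5 -461.5    2.2] turn -0.867
457,369,290,1.497 -> [ 552.5 -824.3    2.6] turn -1.164
457,369,197,1.497 -> [ 552.4 -824.2   95.6] turn -1.164
[ 11  18  32  30 746]
(array([ 436.4, -364.1]), np.float64(47.12668960597962), array([ 435.1, -364.8]), 49.62223434448242)
```

Emit:
play_rows(hand=60, targets=[{"linear":[30,-18,0],"turn":-0.05},{"linear":[80,-48,0],"turn":-0.12},{"linear":[130,-78,0],"turn":-0.2},{"linear":[180,-108,0],"turn":-0.27},{"linear":[230,-138,0],"turn":-0.35},{"linear":[280,-168,0],"turn":-0.42},{"linear":[325,-200,0],"turn":-0.5},{"linear":[355,-250,0],"turn":-0.57},{"linear":[385,-300,0],"turn":-0.65},{"linear":[415,-352,0],"turn":-0.73},{"linear":[443,-405,0],"turn":-0.8},{"linear":[468,-460,0],"turn":-0.87},{"linear":[485,-515,0],"turn":-0.93},{"linear":[500,-570,0],"turn":-0.99},{"linear":[513,-627,0],"turn":-1.05},{"linear":[525,-685,0],"turn":-1.1},{"linear":[537,-740,0],"turn":-1.14},{"linear":[546,-790,0],"turn":-1.164},{"linear":[552,-824,0],"turn":-1.164},{"linear":[552,-824,0],"turn":-1.164}])

```text
t: 2.6
eef_pos: [456.0, 370.1, 291.6]
tcp_rot: [-3.141, 0.0, 1.5]
ft_force: [0.4, -0.4, 0.5]
opening: 0.631
```

```bash
python3 go.py 457,369,260,1.497 457,369,197,1.497; python3 - <<'E'
from h import *
for n in("scene","top"):
    p,d=env.read_camera(n); np.savez(n+"1.npz",p=p,d=d); p=p[60:260,380:580] if n=='scene' else p[100:260,100:300]
    cv2.imwrite(f"pics/{n}1.png",cv2.resize(p[:,:,::-1],None,fx=3,fy=3,interpolation=cv2.INTER_CUBIC))
E
```

```text
at [456.  370.1 291.6] [-3.141  0.     1.5  ] open 0.631 t 2.60 F [ 0.4 -0.4  0.5]
457,369,260,1.497 -> [-1.   1.1 31.6] turn 0.003
457,369,197,1.497 -> [-1.   1.2 94.6] turn 0.003
```

View pics/scene1.png

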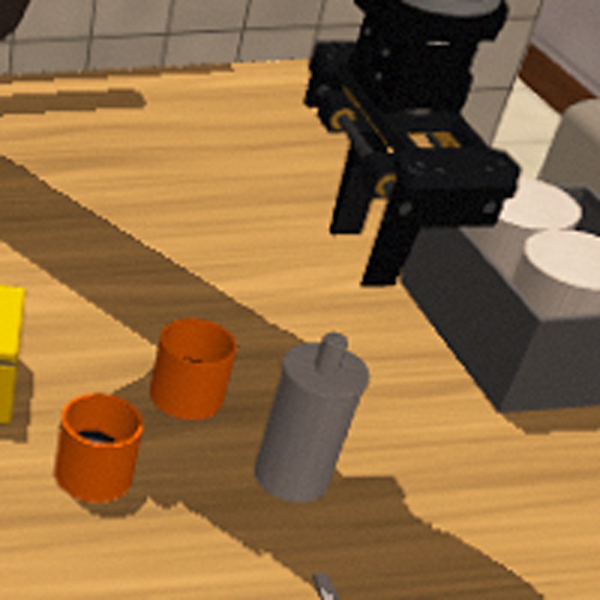

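The scene picture shows the open gripper standing over the canister, with the fingers in line with the knob at (335,350) in the crop. I'll check the camera-to-robot offset on the fingers.

```bash
python3 - <<'E'
from meas import *
for n in('scene','top'):
    W=cloud(n,np.load(n+'1.npz')['d']); P=W[slab(W,212,262,(380,530,320,420))]
    P=P[~np.isnan(P).any(1)]
    print(n,len(P),P.min(0) if len(P) else '',P.max(0) if len(P) else '')
    for s in (0,1):
        Q=P[(P[:,0]>456)==s]
        if len(Q): print(Q.min(0),Q.max(0),len(Q))
    Q=W[slab(W,285,420,(350,560,280,460))]
    if len(Q): print('body',Q.min(0),Q.max(0))
E
```

```text
scene 419 [415.1 351.5 213.8] [496.5 384.1 261.8]
[415.1 357.6 213.8] [427.9 384.1 261.7] 201
[484.1 351.5 213.9] [496.5 377.  261.8] 218
body [361.1 326.3 285.1] [547.8 404.2 420. ]
top 3 [487.4 355.2 213.4] [491.4 358.  225.7]
[487.4 355.2 213.4] [491.4 358.  225.7] 3
body [481.8 328.5 289.9] [546.2 370.9 341.7]
```

Emit:
play_rows(targets=[{"linear":[0,0.8,20],"turn":0},{"linear":[0,0.8,55],"turn":0},{"linear":[0,0.8,80],"turn":0},{"linear":[0,0.8,94],"turn":0},{"linear":[0,0.8,94],"turn":0}])

```text
t: 3.32
eef_pos: [457.7, 367.6, 197.8]
tcp_rot: [-3.141, 0.001, 1.496]
ft_force: [0.5, -0.3, 0.2]
opening: 0.63
```

Emit:
play_rows(hand=10, targets=[{"linear":[0,0,0],"turn":0},{"linear":[0,0,0],"turn":0},{"linear":[0,0,0],"turn":0},{"linear":[0,0,0],"turn":0},{"linear":[0,0,0],"turn":0},{"linear":[0,0,0],"turn":0}])

```text
t: 4.08
eef_pos: [457.6, 368.4, 198.3]
tcp_rot: [3.141, -0.0, 1.497]
ft_force: [-0.5, 0.3, 1.1]
opening: 0.181
```

```bash
python3 go.py; python3 - <<'E'
from h import *
for n in("scene",):
    p,d=env.read_camera(n); np.savez(n+"2.npz",p=p,d=d); p=p[60:260,380:580] if n=='scene' else p[100:260,100:300]
    cv2.imwrite(f"pics/{n}2.png",cv2.resize(p[:,:,::-1],None,fx=3,fy=3,interpolation=cv2.INTER_CUBIC))
E
```

```text
at [457.6 368.4 198.3] [ 3.141 -0.     1.497] open 0.181 t 4.08 F [-0.5  0.3  1.1]
```

View pics/scene2.png

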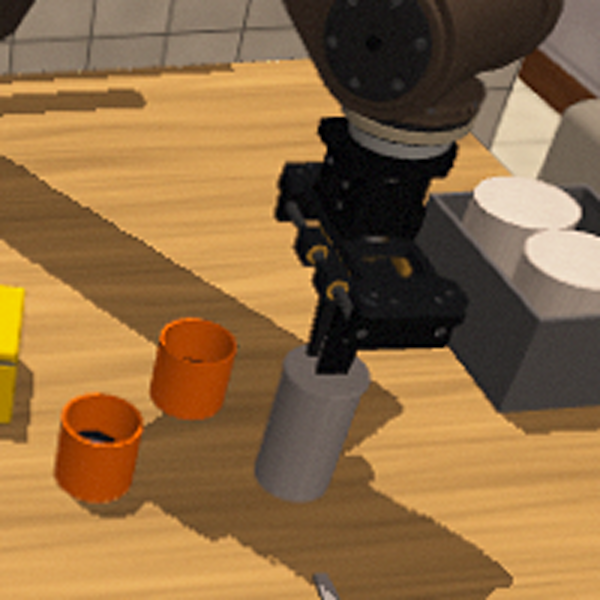

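Opening is about 17 mm, so the knob is held. Lifting.

Emit:
play_rows(targets=[{"linear":[0,0,-8],"turn":0},{"linear":[0,0,-25],"turn":0},{"linear":[0,0,-55],"turn":0},{"linear":[0,0,-85],"turn":0},{"linear":[0,0,-105],"turn":0},{"linear":[0,0,-105],"turn":0},{"linear":[0,0,-105],"turn":0}])

```text
t: 5.0
eef_pos: [457.3, 368.2, 302.8]
tcp_rot: [-3.141, 0.0, 1.497]
ft_force: [0.2, -0.2, -1.0]
opening: 0.185
```

```bash
python3 go.py 510,0,303,1.497 434.8,-366,303,1.497 434.8,-366,101,1.497; python3 - <<'E'
from h import *
for n in("scene",):
    p,d=env.read_camera(n); np.savez(n+"2.npz",p=p,d=d); p=p[60:260,380:580]
    cv2.imwrite(f"pics/{n}3.png",cv2.resize(p[:,:,::-1],None,fx=3,fy=3,interpolation=cv2.INTER_CUBIC))
E
```

```text
at [457.3 368.2 302.8] [-3.141  0.     1.497] open 0.185 t 5.00 F [ 0.2 -0.2 -1. ]
510,0,303,1.497 -> [-363.3   79.8   -0. ] turn -0.000
434.8,-366,303,1.497 -> [-7.338e+02  3.190e+01  1.000e-01] turn -0.000
434.8,-366,101,1.497 -> [-733.8   31.9  202.1] turn -0.000
```

View pics/scene3.png

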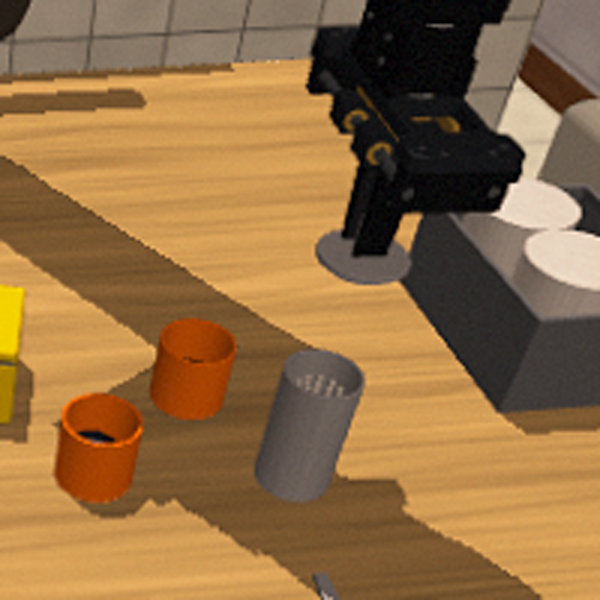

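The lid hangs level in the gripper at about (365,255), and the open canister with its swabs still stands at (320,380). Next I'll carry the lid to above the dish.

Emit:
play_rows(targets=[{"linear":[-15,4,0],"turn":0},{"linear":[-45,11,0],"turn":0},{"linear":[-90,21,0],"turn":0},{"linear":[-140,33,0],"turn":0},{"linear":[-190,45,0],"turn":0},{"linear":[-240,55,0],"turn":0},{"linear":[-290,63,0],"turn":0},{"linear":[-340,68,0],"turn":0},{"linear":[-390,69,0],"turn":0},{"linear":[-440,66,0],"turn":0},{"linear":[-490,61,0],"turn":0},{"linear":[-540,55,0],"turn":0},{"linear":[-590,49,0],"turn":0},{"linear":[-640,43,0],"turn":0},{"linear":[-680,38,0],"turn":0},{"linear":[-710,34,0],"turn":0},{"linear":[-727,32,0],"turn":0},{"linear":[-734,32,0],"turn":0},{"linear":[-734,32,0],"turn":0},{"linear":[-734,32,0],"turn":0}])

```text
t: 7.55
eef_pos: [435.4, -365.2, 303.3]
tcp_rot: [-3.142, -0.0, 1.498]
ft_force: [0.5, -0.4, -1.4]
opening: 0.184
```

```bash
python3 go.py 434.8,-366,101,1.497 434.8,-366,140,1.497; python3 - <<'E'
from meas import *
for n in("scene","top"):
    p,d=env.read_camera(n); np.savez(n+"4.npz",p=p,d=d)
    W=cloud(n,d); P=W[slab(W,212,224,(380,490,-430,-310))]
    if len(P)>10: print(n,len(P),circ(P),P[:,:2].min(0),P[:,:2].max(0))
    P=W[slab(W,6,22,(370,500,-430,-305))]; print('dish',circ(P))
    p=p[130:290,90:290] if n=='scene' else p[100:260,350:550]
    cv2.imwrite(f"pics/{n}4.png",cv2.resize(p[:,:,::-1],None,fx=3,fy=3,interpolation=cv2.INTER_CUBIC))
E
```

```text
at [ 435.4 -365.2  303.3] [-3.142 -0.     1.498] open 0.184 t 7.55 F [ 0.5 -0.4 -1.4]
434.8,-366,101,1.497 -> [ -0.9  -0.5 202.3] turn 0.001
434.8,-366,140,1.497 -> [ -0.9  -0.5 163.3] turn 0.001
scene 362 (array([ 437.1, -364. ]), np.float64(31.39989895988327), array([ 436.2, -364.4]), 32.944942474365234) [ 403.5 -395. ] [ 469.  -332.9]
dish (array([ 434.1, -367.4]), np.float64(48.8884046904216), array([ 433.6, -366.8]), 50.86020278930664)
dish (array([ 457.6, -339.1]), np.float64(44.451465439220435), array([ 453.2, -339.2]), 51.62020492553711)
```

View pics/scene4.png

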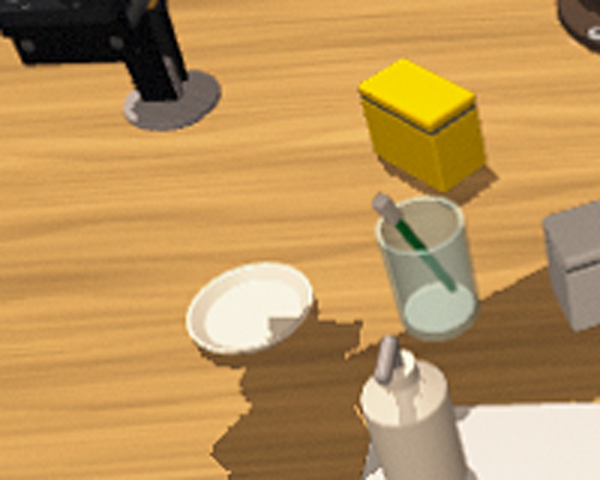

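Emit:
play_rows(targets=[{"linear":[-1,-1,20],"turn":0},{"linear":[-2.5,-1.5,60],"turn":0},{"linear":[-2.5,-1.5,105],"turn":0},{"linear":[-2.5,-1.5,145],"turn":0},{"linear":[-2.5,-1.5,175],"turn":0},{"linear":[-2.5,-1.5,190],"turn":0},{"linear":[-2.5,-1.5,197],"turn":0},{"linear":[-2.5,-1.5,201],"turn":0},{"linear":[-2.5,-1.5,203],"turn":0},{"linear":[-2.5,-1.5,203],"turn":0}])

```text
t: 8.9
eef_pos: [433.6, -368.5, 100.7]
tcp_rot: [3.141, 0.001, 1.497]
ft_force: [-1.5, 0.3, -0.5]
opening: 0.182
```

```bash
python3 go.py; python3 - <<'E'
from meas import *
for n in("scene",):
    p,d=env.read_camera(n); np.savez(n+"5.npz",p=p,d=d)
    p=p[130:290,90:290]
    cv2.imwrite(f"pics/{n}5.png",cv2.resize(p[:,:,::-1],None,fx=3,fy=3,interpolation=cv2.INTER_CUBIC))
E
```

```text
at [ 433.6 -368.5  100.7] [3.141e+00 1.000e-03 1.497e+00] open 0.182 t 8.90 F [-1.5  0.3 -0.5]
```

View pics/scene5.png

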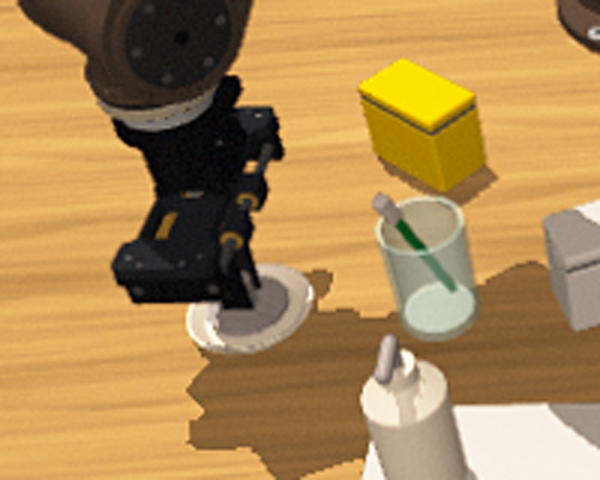

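The lid at (255,305) sits inside the dish rim, just above the floor. I'll lower it the last millimetre and release.

Emit:
play_rows(targets=[{"linear":[0,0,1],"turn":0},{"linear":[0,0,1.5],"turn":0},{"linear":[0,0,1.5],"turn":0}])

```text
t: 9.32
eef_pos: [433.6, -368.5, 99.3]
tcp_rot: [3.141, 0.0, 1.497]
ft_force: [-2.1, 1.4, 5.3]
opening: 0.181
```

Emit:
play_rows(hand=40, targets=[{"linear":[0,0,0],"turn":0},{"linear":[0,0,0],"turn":0},{"linear":[0,0,0],"turn":0},{"linear":[0,0,-10],"turn":0},{"linear":[0,0,-40],"turn":0},{"linear":[0,0,-90],"turn":0},{"linear":[0,0,-140],"turn":0},{"linear":[0,0,-180],"turn":0},{"linear":[0,0,-200],"turn":0},{"linear":[0,0,-200],"turn":0}])

```text
t: 10.58
eef_pos: [433.6, -368.4, 300.5]
tcp_rot: [3.139, 0.002, 1.497]
ft_force: [-0.8, 0.3, 0.2]
opening: 0.42
```

```bash
python3 go.py 510,0,300,1.497 456.8,369.5,300,1.497 456.8,369.5,165,1.497; python3 - <<'E'
from meas import *
for n in("scene",):
    p,d=env.read_camera(n); np.savez(n+"6.npz",p=p,d=d)
    W=cloud(n,d);P=W[slab(W,30,60,(370,500,-430,-305))]; print('knob',circ(P))
    p=p[130:290,90:290]
    cv2.imwrite(f"pics/{n}6.png",cv2.resize(p[:,:,::-1],None,fx=3,fy=3,interpolation=cv2.INTER_CUBIC))
E
```

```text
at [ 433.6 -368.4  300.5] [3.139e+00 2.000e-03 1.497e+00] open 0.420 t 10.57 F [-0.8  0.3  0.2]
510,0,300,1.497 -> [ 3.731e+02  4.900e+01 -2.000e-01] turn -0.000
456.8,369.5,300,1.497 -> [737.6 -31.4  -1.3] turn -0.000
456.8,369.5,165,1.497 -> [738.  -31.7 133.7] turn -0.000
knob (array([ 435.9, -368.3]), np.float64(8.646464463292855), array([ 436.4, -368.2]), 10.266523361206055)
```

View pics/scene6.png

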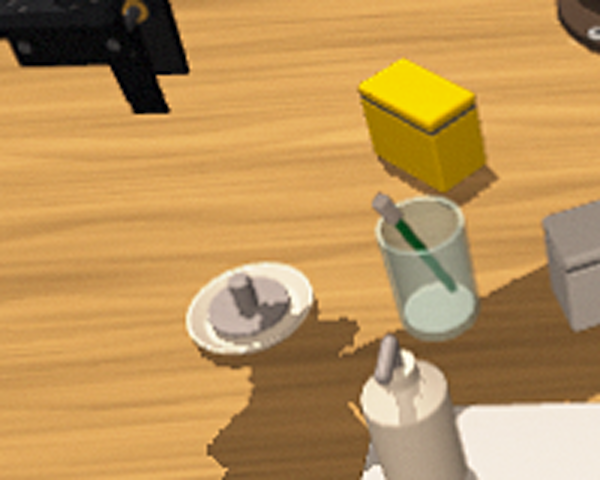

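The lid lies knob up at (240,295), centred in the dish to about 2 mm. Now the canister.

Emit:
play_rows(hand=95, targets=[{"linear":[20,3,0],"turn":0},{"linear":[65,9,0],"turn":0},{"linear":[120,17,0],"turn":0},{"linear":[178,25,0],"turn":0},{"linear":[235,33,0],"turn":0},{"linear":[290,40,0],"turn":0},{"linear":[345,42,0],"turn":0},{"linear":[400,38,0],"turn":0},{"linear":[455,30,0],"turn":0},{"linear":[510,20,0],"turn":0},{"linear":[565,8,0],"turn":0},{"linear":[620,-5,0],"turn":0},{"linear":[670,-16,0],"turn":0},{"linear":[710,-25,0],"turn":0},{"linear":[732,-30,0],"turn":0},{"linear":[738,-31.5,0],"turn":0},{"linear":[738,-31.5,20],"turn":0},{"linear":[738,-31.5,60],"turn":0},{"linear":[738,-31.5,85],"turn":0},{"linear":[738,-31.5,85],"turn":0}])

```text
t: 13.12
eef_pos: [456.5, 368.6, 212.2]
tcp_rot: [-3.139, 0.002, 1.495]
ft_force: [0.6, -0.1, 0.3]
opening: 0.998
```

```bash
python3 go.py 456.8,369.5,139,1.497; python3 - <<'E'
from meas import *
for n in("scene",):
    p,d=env.read_camera(n); np.savez(n+"7.npz",p=p,d=d)
    W=cloud(n,d);P=W[slab(W,100,116,(415,500,325,420))]; print('can',circ(P))
    P=W[slab(W,5,90,(415,500,325,420))]; print(P.min(0),P.max(0))
    p=p[60:260,380:580]
    cv2.imwrite(f"pics/{n}7.png",cv2.resize(p[:,:,::-1],None,fx=3,fy=3,interpolation=cv2.INTER_CUBIC))
E
```

```text
at [456.5 368.6 212.2] [-3.139e+00  2.000e-03  1.495e+00] open 0.998 t 13.12 F [ 0.6 -0.1  0.3]
456.8,369.5,139,1.497 -> [ 1.1  0.5 73.2] turn -0.002
can (array([455.5, 366.8]), np.float64(30.66699375675931), array([455.3, 366.1]), 31.723411560058594)
[426.7 337.5   5. ] [486.9 395.7  89.9]
```

View pics/scene7.png

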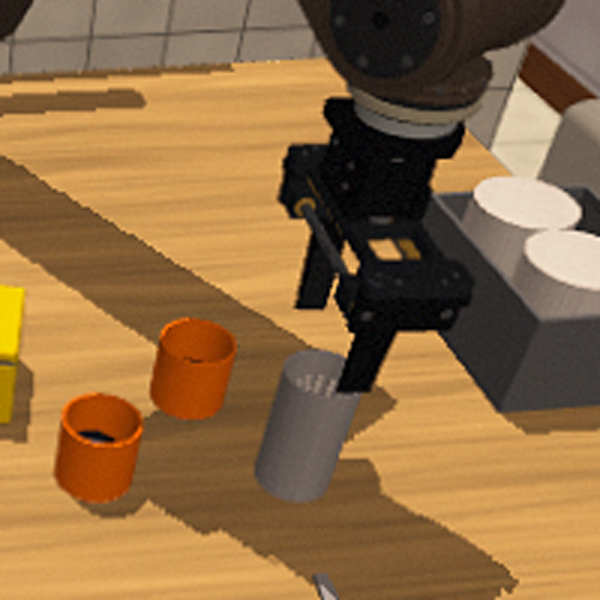

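The open fingers straddle the canister, whose rim is at (320,375). Descending and closing.

Emit:
play_rows(targets=[{"linear":[0.5,0.3,20],"turn":0},{"linear":[0.5,0.3,50],"turn":0},{"linear":[0.5,0.3,68],"turn":0},{"linear":[0.5,0.3,73],"turn":0},{"linear":[0.5,0.3,73],"turn":0}])

```text
t: 13.8
eef_pos: [457.4, 370.4, 141.7]
tcp_rot: [3.141, -0.001, 1.496]
ft_force: [-0.5, -0.3, -0.7]
opening: 1.0
```

Emit:
play_rows(hand=45, targets=[{"linear":[0,0,0],"turn":0},{"linear":[0,0,0],"turn":0},{"linear":[0,0,0],"turn":0},{"linear":[0,0,0],"turn":0},{"linear":[0,0,0],"turn":0},{"linear":[0,0,-8],"turn":0},{"linear":[0,0,-25],"turn":0},{"linear":[0,0,-55],"turn":0},{"linear":[0,0,-95],"turn":0},{"linear":[0,0,-130],"turn":0},{"linear":[0,0,-145],"turn":0},{"linear":[0,0,-145],"turn":0}])

```text
t: 15.3
eef_pos: [456.9, 370.4, 286.4]
tcp_rot: [3.14, -0.001, 1.497]
ft_force: [0.8, -0.1, -2.6]
opening: 0.63
```

```bash
python3 - <<'E'
import numpy as np
# shelf frame: centre, y axis
c=np.array([641.9,-32.5]); sw=np.array([654.55,143]); so=np.array([628.8,-207.5])
u=(sw-so)/np.linalg.norm(sw-so); v=np.array([u[1],-u[0]]); c=(c+(sw+so)/2)/2
print('c',c,'u',u,'yaw',np.arctan2(u[0]*-1,u[1]))
for n,s in(('can',108),('tub',34),('pad',-58)): print(n,c+u*s)
E
python3 go.py 648,76,284,1.497
python3 - <<'E'
from meas import *
for n in("scene",):
    p,d=env.read_camera(n); np.savez(n+"8.npz",p=p,d=d)
    W=cloud(n,d)
    P=W[slab(W,145,235,(395,520,325,420))]; print(P.min(0),P.max(0))
    p=p[60:260,380:580]
    cv2.imwrite(f"pics/{n}8.png",cv2.resize(p[:,:,::-1],None,fx=3,fy=3,interpolation=cv2.INTER_CUBIC))
E
```

```text
c [641.7875 -32.375 ] u [0.07326901 0.99731221] yaw -0.07333472874569086
can [649.70055354  75.33471908]
tub [644.27864649   1.53361526]
pad [637.53789717 -90.21910839]
at [456.9 370.4 286.4] [ 3.140e+00 -1.000e-03  1.497e+00] open 0.630 t 15.30 F [ 0.8 -0.1 -2.6]
648,76,284,1.497 -> [-279.4  212.3    2.5] turn -0.000
[427.4 336.5 145.7] [494.6 394.2 234.9]
```

View pics/scene8.png

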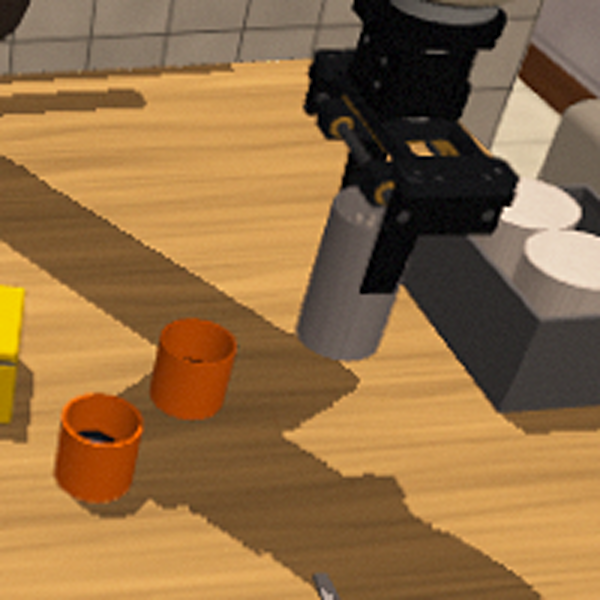

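Canister held upright, opening 60 mm, bottom about 145 mm above the table. Moving above its slot.

Emit:
play_rows(targets=[{"linear":[-8,6,0],"turn":0},{"linear":[-30,23,0],"turn":0},{"linear":[-62,47,0],"turn":0},{"linear":[-98,75,0],"turn":0},{"linear":[-134,102,0],"turn":0},{"linear":[-170,130,0],"turn":0},{"linear":[-205,157,0],"turn":0},{"linear":[-238,182,0],"turn":0},{"linear":[-262,202,0],"turn":0},{"linear":[-275,212,0],"turn":0},{"linear":[-278,214,0],"turn":0},{"linear":[-278,214,0],"turn":0},{"linear":[-278,214,15],"turn":0},{"linear":[-278,214,40],"turn":0},{"linear":[-278,214,60],"turn":0},{"linear":[-278,214,65],"turn":0},{"linear":[-278,214,65],"turn":0}])

```text
t: 17.48
eef_pos: [649.7, 77.8, 220.6]
tcp_rot: [-3.141, 0.0, 1.497]
ft_force: [0.2, -0.4, -2.0]
opening: 0.627
```

```bash
python3 go.py 649.7,76.5,177,1.497;python3 - <<'E'
from meas import *
for n in("scene","top"):
    p,d=env.read_camera(n); np.savez(n+"9.npz",p=p,d=d)
    W=cloud(n,d)
    P=W[slab(W,84,140,(590,720,20,130))];print(n,'can',len(P))
    if len(P): print(P.min(0),P.max(0))
    P=W[slab(W,58,70,(590,720,110,180))];
    if len(P)>5: print('sw',P.min(0),P.max(0),cv2.minAreaRect(P[:,:2].astype(np.float32)))
    q=p[200:360,320:520] if n=='scene' else p[60:220,220:420]
    cv2.imwrite(f"pics/{n}9.png",cv2.resize(q[:,:,::-1],None,fx=3,fy=3,interpolation=cv2.INTER_CUBIC))
E
```

```text
at [649.7  77.8 220.6] [-3.141  0.     1.497] open 0.627 t 17.48 F [ 0.2 -0.4 -2. ]
649.7,76.5,177,1.497 -> [-1.3  0.1 43.6] turn 0.000
scene can 582
[643.  45.  84.] [680.2 104.3 139.5]
sw [623.2 113.7  58.2] [686.5 165.7  70. ] ((655.3762817382812, 140.28399658203125), (51.28216552734375, 60.548561096191406), 84.47702026367188)
top can 0
```

View pics/scene9.png

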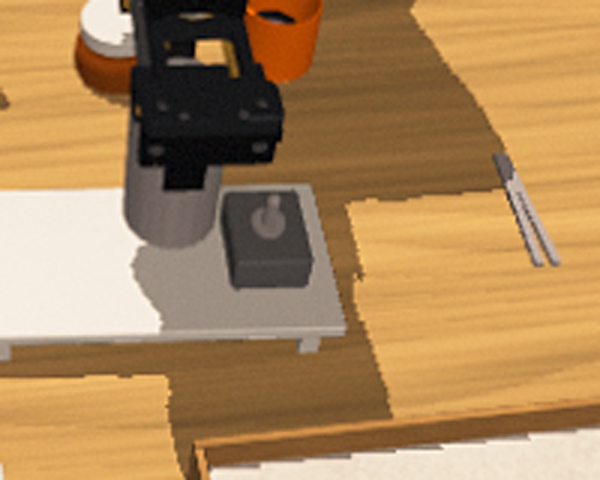

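View pics/top9.png

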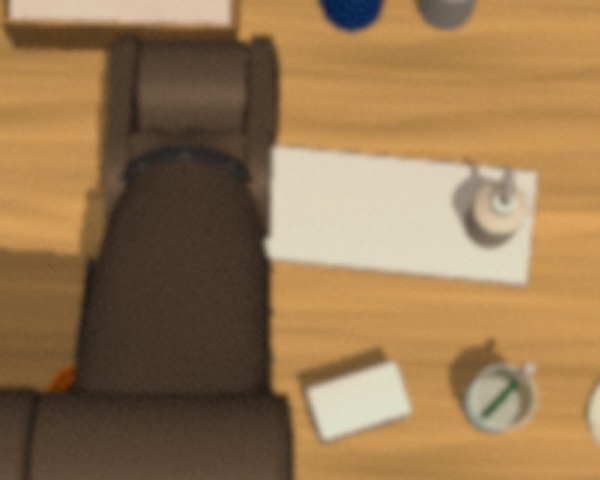

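The canister hangs upright above the shelf in the scene picture, about 12–13 mm from the switch box. Its x centre is about 650, which is mid-shelf. Lowering.

Emit:
play_rows(targets=[{"linear":[0,0,12],"turn":0},{"linear":[0,0,28],"turn":0},{"linear":[0,0,38],"turn":0},{"linear":[0,0,42],"turn":0},{"linear":[0,0,43.5],"turn":0},{"linear":[0,0,43.5],"turn":0}])

```text
t: 18.32
eef_pos: [650.0, 77.3, 177.4]
tcp_rot: [3.141, 0.0, 1.497]
ft_force: [0.2, 0.1, -2.9]
opening: 0.631
```

Emit:
play_rows(hand=95, targets=[{"linear":[0,0,0],"turn":0},{"linear":[0,0,0],"turn":0},{"linear":[0,0,0],"turn":0},{"linear":[0,0,0],"turn":0},{"linear":[0,0,-15],"turn":0},{"linear":[0,0,-50],"turn":0},{"linear":[0,0,-95],"turn":0},{"linear":[0,0,-120],"turn":0},{"linear":[0,0,-125],"turn":0}])

```text
t: 19.45
eef_pos: [650.1, 77.4, 304.8]
tcp_rot: [3.138, -0.0, 1.497]
ft_force: [-1.1, 0.2, -0.2]
opening: 1.001
```

```bash
python3 go.py 437.2,207,300,1.497 437.2,207,150,1.497 437.2,207,109,1.497;python3 - <<'E'
from meas import *
for n in("scene",):
    p,d=env.read_camera(n); np.savez(n+"10.npz",p=p,d=d)
    W=cloud(n,d)
    P=W[slab(W,84,140,(590,720,20,130))];print(n,'can',len(P),P.min(0),P.max(0))
    P=W[slab(W,138,155,(590,720,20,130))];print(circ(P))
    q=p[140:360,320:520]
    cv2.imwrite(f"pics/{n}10.png",cv2.resize(q[:,:,::-1],None,fx=2.7,fy=2.7,interpolation=cv2.INTER_CUBIC))
E
```

```text
at [650.1  77.4 304.8] [ 3.138 -0.     1.497] open 1.001 t 19.45 F [-1.1  0.2 -0.2]
437.2,207,300,1.497 -> [ 113.5 -221.9    4. ] turn -0.000
437.2,207,150,1.497 -> [ 113.5 -222.4  154. ] turn -0.000
437.2,207,109,1.497 -> [ 113.5 -222.6  195. ] turn -0.000
scene can 1087 [620.2  44.9  84.1] [680.2 104.5 139.8]
(array([650.1,  74.7]), np.float64(29.865287898862785), array([649.7,  74.4]), 30.85803985595703)
```

View pics/scene10.png

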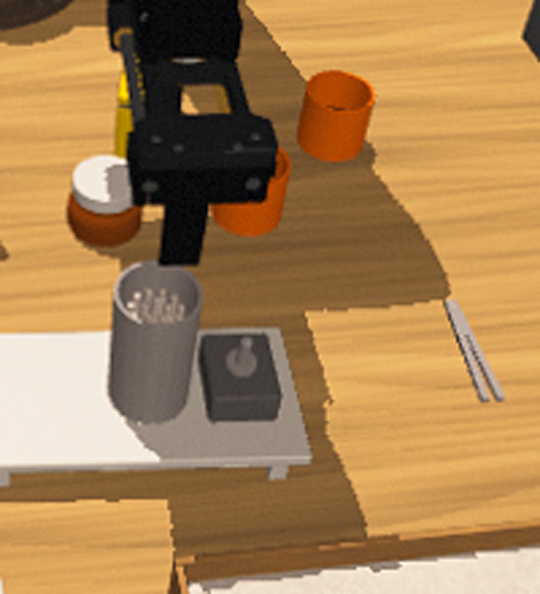

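The canister stands upright beside the switch box at (155,345), with its gap clear. Now the tub.

Emit:
play_rows(targets=[{"linear":[15,-29,0],"turn":0},{"linear":[40,-78,0],"turn":0},{"linear":[67,-130,0],"turn":0},{"linear":[92,-180,0],"turn":0},{"linear":[108,-211,10],"turn":0},{"linear":[113.5,-222,35],"turn":0},{"linear":[113.5,-222,75],"turn":0},{"linear":[113.5,-222,110],"turn":0},{"linear":[113.5,-222,120],"turn":0},{"linear":[113.5,-222,120],"turn":0}])

```text
t: 20.75
eef_pos: [436.8, 206.9, 181.9]
tcp_rot: [-3.14, 0.001, 1.497]
ft_force: [0.4, -0.5, -0.5]
opening: 0.999
```

```bash
python3 go.py 437.2,207,115,1.497;python3 - <<'E'
from meas import *
for n in("scene",):
    p,d=env.read_camera(n)
    q=p[100:300,320:520]
    cv2.imwrite(f"pics/{n}11.png",cv2.resize(q[:,:,::-1],None,fx=3,fy=3,interpolation=cv2.INTER_CUBIC))
E
```

```text
at [436.8 206.9 181.9] [-3.140e+00  1.000e-03  1.497e+00] open 0.999 t 20.75 F [ 0.4 -0.5 -0.5]
437.2,207,115,1.497 -> [ 0.2  0.5 66.9] turn -0.000
```

View pics/scene11.png

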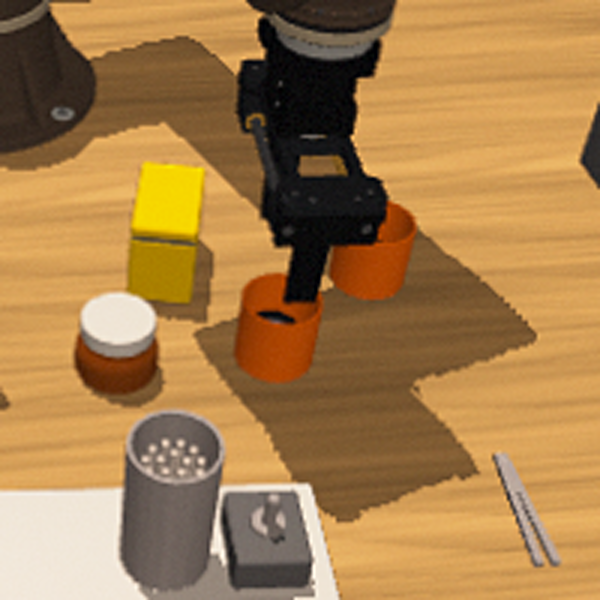

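The gripper is over the right-hand (smaller y) tub at (280,330). Descending and gripping.

Emit:
play_rows(targets=[{"linear":[0,0.3,20],"turn":0},{"linear":[0,0.3,45],"turn":0},{"linear":[0,0.3,62],"turn":0},{"linear":[0,0.3,67],"turn":0},{"linear":[0,0.3,67],"turn":0}])

```text
t: 21.42
eef_pos: [437.5, 207.0, 115.9]
tcp_rot: [3.141, -0.0, 1.497]
ft_force: [0.3, -0.4, -0.6]
opening: 0.996
```

Emit:
play_rows(hand=52, targets=[{"linear":[0,0,0],"turn":0},{"linear":[0,0,0],"turn":0},{"linear":[0,0,0],"turn":0},{"linear":[0,0,0],"turn":0},{"linear":[0,0,0],"turn":0},{"linear":[0,0,-8],"turn":0},{"linear":[0,0,-25],"turn":0},{"linear":[0,0,-60],"turn":0},{"linear":[0,0,-105],"turn":0},{"linear":[0,0,-145],"turn":0},{"linear":[0,0,-165],"turn":0},{"linear":[0,0,-165],"turn":0}])

```text
t: 22.92
eef_pos: [437.2, 207.0, 281.5]
tcp_rot: [3.139, -0.001, 1.497]
ft_force: [-0.6, 0.2, -1.3]
opening: 0.675
```

```bash
python3 go.py 644.3,3,280,1.497 644.3,3,200,1.497;python3 - <<'E'
from meas import *
for n in("scene",):
    p,d=env.read_camera(n);W=cloud(n,d)
    P=W[slab(W,165,200,(380,500,150,260))];print('tub',P.min(0),P.max(0))
    q=p[60:260,320:520]
    cv2.imwrite(f"pics/{n}12.png",cv2.resize(q[:,:,::-1],None,fx=3,fy=3,interpolation=cv2.INTER_CUBIC))
E
```

```text
at [437.2 207.  281.5] [ 3.139e+00 -1.000e-03  1.497e+00] open 0.675 t 22.93 F [-0.6  0.2 -1.3]
644.3,3,280,1.497 -> [-188.1  221.6    1.9] turn -0.000
644.3,3,200,1.497 -> [-188.2  221.4   81.9] turn -0.000
tub [406.  174.1 165.6] [470.3 234.7 200. ]
```

View pics/scene12.png

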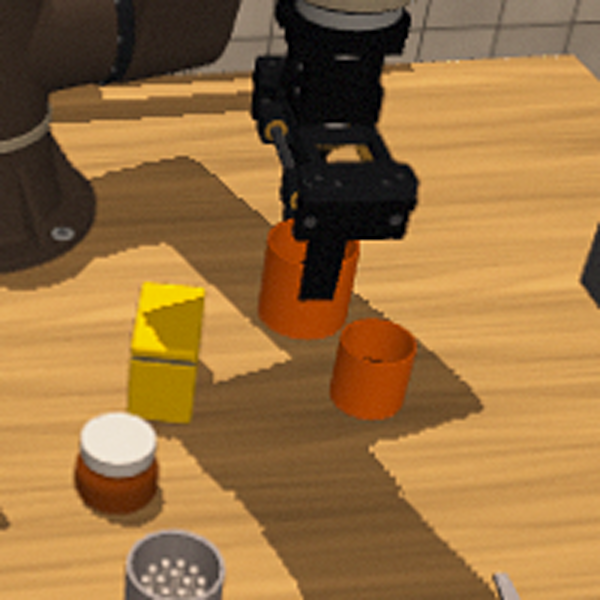

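The tub is held upright at about (310,275). Moving it above the shelf.

Emit:
play_rows(targets=[{"linear":[-6,7,0],"turn":0},{"linear":[-22,26,0],"turn":0},{"linear":[-47,55,0],"turn":0},{"linear":[-75,88,0],"turn":0},{"linear":[-103,121,0],"turn":0},{"linear":[-130,153,0],"turn":0},{"linear":[-157,185,0],"turn":0},{"linear":[-177,208,0],"turn":0},{"linear":[-186,219,0],"turn":0},{"linear":[-188,221.5,0],"turn":0},{"linear":[-188,221.5,10],"turn":0},{"linear":[-188,221.5,40],"turn":0},{"linear":[-188,221.5,75],"turn":0},{"linear":[-188,221.5,95],"turn":0},{"linear":[-188,221.5,100],"turn":0},{"linear":[-188,221.5,100],"turn":0}])

```text
t: 24.98
eef_pos: [644.0, 3.5, 180.4]
tcp_rot: [3.142, 0.0, 1.497]
ft_force: [-0.3, 0.7, -0.9]
opening: 0.68
```

```bash
python3 go.py 644.3,3,151.5,1.497;python3 - <<'E'
from meas import *
for n in("scene",):
    p,d=env.read_camera(n);W=cloud(n,d)
    P=W[slab(W,66,90,(590,720,-50,43))];print('tub',P.min(0),P.max(0))
    P=W[slab(W,66,90,(590,720,43,110))];print('can',P.min(0),P.max(0))
    q=p[160:360,250:450]
    cv2.imwrite(f"pics/{n}13.png",cv2.resize(q[:,:,::-1],None,fx=3,fy=3,interpolation=cv2.INTER_CUBIC))
E
```

```text
at [644.    3.5 180.4] [3.142 0.    1.497] open 0.680 t 24.98 F [-0.3  0.7 -0.9]
644.3,3,151.5,1.497 -> [-0.5  0.4 28.9] turn 0.000
tub [648.2 -28.5  66.1] [677.2  32.7  89.9]
can [648.2  44.8  66. ] [680.  103.6  89.8]
```

View pics/scene13.png

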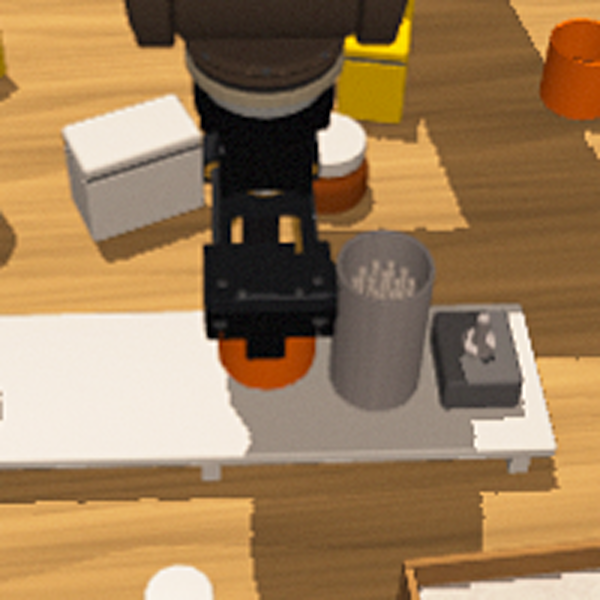

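The tub is in line with the canister and about 12 mm from it. Lowering and releasing.

Emit:
play_rows(targets=[{"linear":[0,0.3,10],"turn":0},{"linear":[0,0.3,21],"turn":0},{"linear":[0,0.3,27],"turn":0},{"linear":[0,0.3,29],"turn":0},{"linear":[0,0.3,29],"turn":0}])

```text
t: 25.65
eef_pos: [644.5, 3.0, 151.1]
tcp_rot: [-3.141, 0.0, 1.497]
ft_force: [0.4, 0.5, -1.5]
opening: 0.679
```

Emit:
play_rows(hand=95, targets=[{"linear":[0,0,0],"turn":0},{"linear":[0,0,0],"turn":0},{"linear":[0,0,0],"turn":0},{"linear":[0,0,0],"turn":0},{"linear":[0,0,-15],"turn":0},{"linear":[0,0,-50],"turn":0},{"linear":[0,0,-95],"turn":0},{"linear":[0,0,-130],"turn":0},{"linear":[0,0,-140],"turn":0}])

```text
t: 26.78
eef_pos: [644.7, 3.1, 294.5]
tcp_rot: [3.137, 0.0, 1.497]
ft_force: [0.1, -0.2, 0.2]
opening: 0.998
```

```bash
python3 go.py 438.5,-75.5,290,1.894 438.5,-75.5,200,1.894;python3 - <<'E'
from meas import *
for n in("scene",):
    p,d=env.read_camera(n);W=cloud(n,d)
    P=W[slab(W,60,90,(590,720,-50,41))];print('tub',P.min(0),P.max(0));print(circ(W[slab(W,88,105,(590,720,-50,41))]))
    P=W[slab(W,66,90,(590,720,41,110))];print('can',P.min(0),P.max(0))
    P=W[slab(W,70,90,(380,500,-140,-10))];print(cv2.minAreaRect(P[:,:2].astype(np.float32)))
    q=p[160:360,250:450]
    cv2.imwrite(f"pics/{n}14.png",cv2.resize(q[:,:,::-1],None,fx=3,fy=3,interpolation=cv2.INTER_CUBIC))
E
```

```text
at [644.7   3.1 294.5] [3.137 0.    1.497] open 0.998 t 26.77 F [ 0.1 -0.2  0.2]
438.5,-75.5,290,1.894 -> [ -93.6 -199.9    3.6] turn -0.397
438.5,-75.5,200,1.894 -> [ -93.6 -200.3   93.6] turn -0.397
tub [613.8 -29.1  60. ] [677.7  33.5  90. ]
(array([645.3,   2.5]), np.float64(31.989758374596217), array([645. ,   2.2]), 32.68061065673828)
can [620.3  44.7  66. ] [680.  103.8  90. ]
((438.361572265625, -77.11050415039062), (57.19453430175781, 95.96955871582031), 18.69386100769043)
```

View pics/scene14.png

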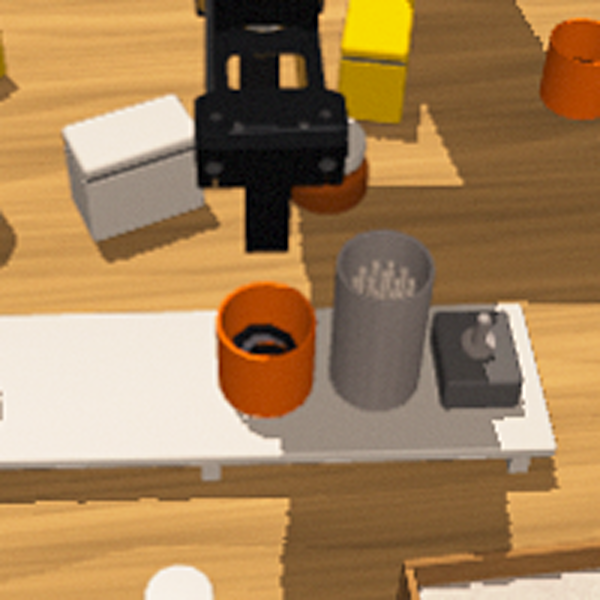

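The tub stands upright at (265,350), about 11–12 mm from the canister. Now the pad box.

Emit:
play_rows(targets=[{"linear":[-12,-25,0],"turn":-0.06},{"linear":[-34,-72,0],"turn":-0.18},{"linear":[-57,-122,0],"turn":-0.3},{"linear":[-78,-168,0],"turn":-0.38},{"linear":[-90,-193,5],"turn":-0.397},{"linear":[-93.5,-200,25],"turn":-0.397},{"linear":[-93.5,-200,60],"turn":-0.397},{"linear":[-93.5,-200,88],"turn":-0.397},{"linear":[-93.5,-200,93],"turn":-0.397},{"linear":[-93.5,-200,93],"turn":-0.397}])

```text
t: 28.08
eef_pos: [438.1, -75.4, 198.2]
tcp_rot: [-3.141, -0.0, 1.894]
ft_force: [0.8, 0.2, 0.2]
opening: 0.999
```

```bash
python3 go.py 438.5,-76,121,1.894;python3 - <<'E'
from meas import *
for n in("scene",):
    p,d=env.read_camera(n);W=cloud(n,d)
    q=p[100:300,200:400]
    cv2.imwrite(f"pics/{n}15.png",cv2.resize(q[:,:,::-1],None,fx=3,fy=3,interpolation=cv2.INTER_CUBIC))
E
```

```text
at [438.1 -75.4 198.2] [-3.141 -0.     1.894] open 0.999 t 28.07 F [0.8 0.2 0.2]
438.5,-76,121,1.894 -> [-0.7  0.3 77.2] turn -0.000
```

View pics/scene15.png

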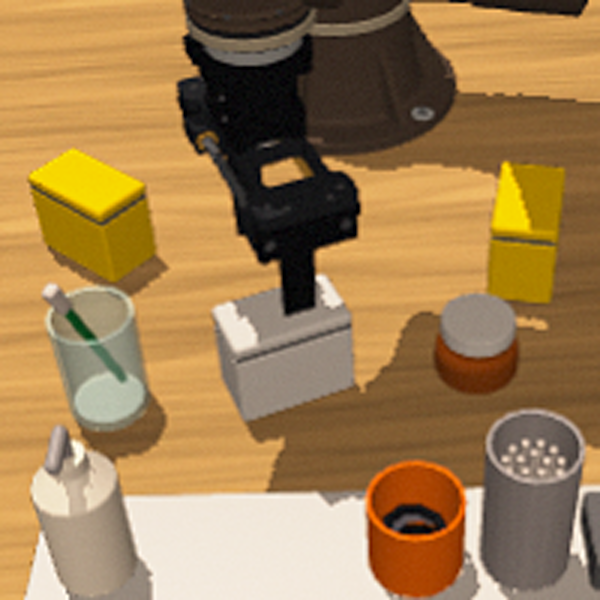

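The fingers line up with the long faces of the white pad box at (285,345). Descending and gripping.

Emit:
play_rows(targets=[{"linear":[-0.5,0.3,20],"turn":0},{"linear":[-0.5,0.3,50],"turn":0},{"linear":[-0.5,0.3,72],"turn":0},{"linear":[-0.5,0.3,77],"turn":0},{"linear":[-0.5,0.3,77],"turn":0}])

```text
t: 28.75
eef_pos: [438.8, -75.9, 121.9]
tcp_rot: [3.141, 0.001, 1.894]
ft_force: [1.3, -0.2, 0.6]
opening: 0.998
```

Emit:
play_rows(hand=42, targets=[{"linear":[0,0,0],"turn":0},{"linear":[0,0,0],"turn":0},{"linear":[0,0,0],"turn":0},{"linear":[0,0,0],"turn":0},{"linear":[0,0,0],"turn":0},{"linear":[0,0,0],"turn":0},{"linear":[0,0,-8],"turn":0},{"linear":[0,0,-25],"turn":0},{"linear":[0,0,-60],"turn":0},{"linear":[0,0,-100],"turn":0},{"linear":[0,0,-130],"turn":0},{"linear":[0,0,-140],"turn":0},{"linear":[0,0,-140],"turn":0}])

```text
t: 30.38
eef_pos: [438.4, -75.8, 261.2]
tcp_rot: [3.141, 0.0, 1.894]
ft_force: [-0.1, 0.2, -1.7]
opening: 0.586
```

```bash
python3 go.py 637.7,-89.5,262,1.497 637.7,-89.5,180,1.497;python3 - <<'E'
from meas import *
for n in("scene",):
    p,d=env.read_camera(n);W=cloud(n,d)
    P=W[slab(W,142,200,(370,520,-160,10))];print('pad',P.min(0),P.max(0))
    q=p[60:260,200:400]
    cv2.imwrite(f"pics/{n}16.png",cv2.resize(q[:,:,::-1],None,fx=3,fy=3,interpolation=cv2.INTER_CUBIC))
E
```

```text
at [438.4 -75.8 261.2] [3.141 0.    1.894] open 0.586 t 30.38 F [-0.1  0.2 -1.7]
637.7,-89.5,262,1.497 -> [-76.3 184.7  -0.7] turn 0.397
637.7,-89.5,180,1.497 -> [-76.3 184.6  81.3] turn 0.397
pad [ 429.5 -128.   142.5] [480.1 -23.6 200. ]
```

View pics/scene16.png

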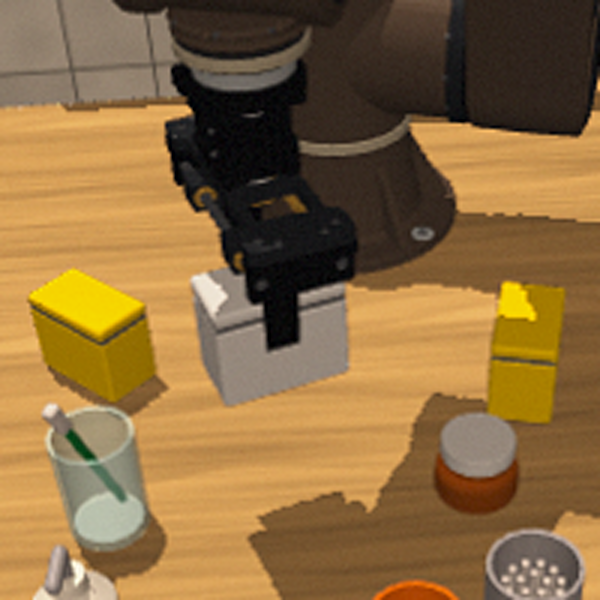

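The pad box is held upright at (270,340). Moving it above its slot, with the turn.

Emit:
play_rows(targets=[{"linear":[-4,9,0],"turn":0.03},{"linear":[-14,33,0],"turn":0.1},{"linear":[-29,70,0],"turn":0.18},{"linear":[-44,107,0],"turn":0.26},{"linear":[-59,143,0],"turn":0.33},{"linear":[-71,171,0],"turn":0.38},{"linear":[-76,183,0],"turn":0.397},{"linear":[-76.3,185,0],"turn":0.397},{"linear":[-76.3,185,10],"turn":0.397},{"linear":[-76.3,185,40],"turn":0.397},{"linear":[-76.3,185,68],"turn":0.397},{"linear":[-76.3,185,75],"turn":0.397},{"linear":[-76.3,185,75],"turn":0.397}])

```text
t: 32.05
eef_pos: [637.9, -89.5, 186.4]
tcp_rot: [-3.141, 0.0, 1.497]
ft_force: [1.1, -1.2, -1.9]
opening: 0.586
```

```bash
python3 go.py 637.9,-89.5,157,1.497;python3 - <<'E'
from meas import *
for n in("scene",):
    p,d=env.read_camera(n);W=cloud(n,d)
    P=W[slab(W,70,95,(590,720,-160,-35))];print('pad',P.min(0),P.max(0)); 
    P=P[P[:,0]>655]; 
    P=W[slab(W,70,95,(590,720,-35,41))];print('tub',P.min(0),P.max(0))
    q=p[160:360,200:400]
    cv2.imwrite(f"pics/{n}17.png",cv2.resize(q[:,:,::-1],None,fx=3,fy=3,interpolation=cv2.INTER_CUBIC))
E
```

```text
at [637.9 -89.5 186.4] [-3.141  0.     1.497] open 0.586 t 32.05 F [ 1.1 -1.2 -1.9]
637.9,-89.5,157,1.497 -> [-0.  -0.  29.4] turn -0.000
pad [ 659.8 -137.    70. ] [670.3 -44.1  94.9]
tub [612.6 -29.2  70. ] [677.4  33.1  95. ]
```

View pics/scene17.png

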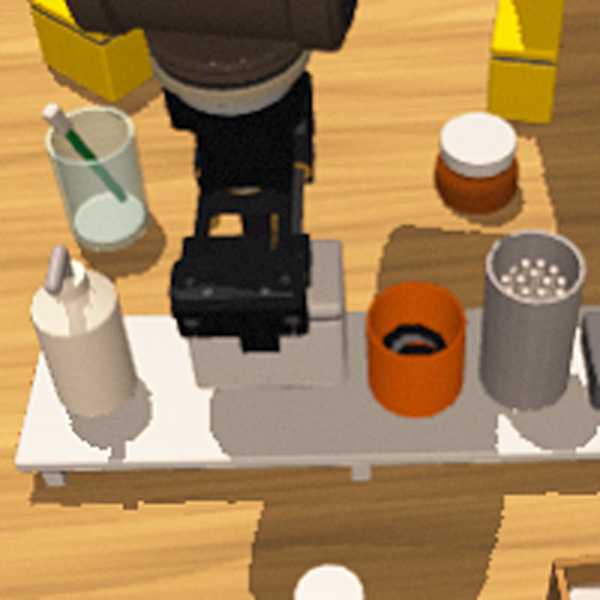

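The pad box sits about 15 mm from the tub and lies along the shelf. I'll move it 3 mm closer, lower it and release.

Emit:
play_rows(targets=[{"linear":[2,0,8],"turn":0},{"linear":[3,0,20],"turn":0},{"linear":[3,0,27],"turn":0},{"linear":[3,0,29.5],"turn":0},{"linear":[3,0,29.5],"turn":0}])

```text
t: 32.72
eef_pos: [638.4, -86.5, 156.7]
tcp_rot: [3.142, 0.0, 1.497]
ft_force: [-0.7, -0.2, -2.3]
opening: 0.59
```

Emit:
play_rows(hand=95, targets=[{"linear":[0,0,0],"turn":0},{"linear":[0,0,0],"turn":0},{"linear":[0,0,0],"turn":0},{"linear":[0,0,0],"turn":0},{"linear":[0,0,-15],"turn":0},{"linear":[0,0,-50],"turn":0},{"linear":[0,0,-100],"turn":0},{"linear":[0,0,-150],"turn":0},{"linear":[-40,-40,-180],"turn":0},{"linear":[-90,-90,-180],"turn":0},{"linear":[-140,-140,-180],"turn":0},{"linear":[-185,-180,-180],"turn":0},{"linear":[-230,-200,-180],"turn":0},{"linear":[-270,-210,-180],"turn":0},{"linear":[-290,-215,-180],"turn":0},{"linear":[-290,-215,-180],"turn":0}])

```text
t: 34.72
eef_pos: [402.3, -360.2, 337.0]
tcp_rot: [3.141, 0.0, 1.495]
ft_force: [-0.4, 0.7, -1.0]
opening: 1.001
```

```bash
python3 go.py;python3 - <<'E'
from meas import *
u=np.array([.0733,.9973]);v=np.array([.9973,-.0733]);c=np.array([641.8,-32.4])
for n in("scene","top"):
    p,d=env.read_camera(n);W=cloud(n,d); np.savez(n+'18.npz',p=p,d=d)
    S=np.stack([(W[...,:2]-c)@v,(W[...,:2]-c)@u,W[...,2]],-1)
    for nm,lo,hi,a,b in(('can',135,155,70,145),('tub',88,105,-4,72),('pad',105,125,-115,-3),('sw',58,75,143,210),('soap',80,140,-210,-143)):
        P=S[slab(S,lo,hi,(-70,70,a,b))]
        if len(P)>5: print(n,nm,len(P),P[:,:2].min(0),P[:,:2].max(0),'z %.1f'%np.median(P[:,2]),np.round(cv2.minAreaRect(P[:,:2].astype(np.float32))[2],1),circ(P)[0])
    for nm,lo,hi,bx in(('knob',30,60,(370,500,-430,-305)),('dish',6,14,(370,500,-430,-305)),('cream',45,65,(395,480,40,115)),('tumb',85,100,(400,510,-280,-190)),('tub2',52,75,(320,390,260,360)),('toggle',76,110,(625,690,120,180))):
        P=W[slab(W,lo,hi,bx)]
        if len(P)>5: print(n,nm,circ(P)[:2])
    cv2.imwrite(f"pics/{n}18.png",p[:,:,::-1])
E
```

```text
at [ 402.3 -360.2  337. ] [3.141 0.    1.495] open 1.001 t 34.73 F [-0.4  0.7 -1. ]
scene can 332 [-29.8  77.7] [ 30.7 136.9] z 141.9 11.2 [  0.1 107.4]
scene tub 289 [-31.6   3.2] [33.1 66. ] z 94.7 62.9 [ 0.8 35.2]
scene pad 1284 [ -26.7 -101.1] [30.7 -7.4] z 114.3 1.0 [  4.2 -54.5]
scene sw 633 [-30.  147.7] [ 30.4 198.5] z 65.1 0.3 [  1.2 171.7]
scene soap 786 [ -23.5 -202.7] [  26.7 -148.8] z 119.2 18.9 [   0.7 -175.4]
scene knob (array([ 436.3, -368.7]), np.float64(8.024087008906683))
scene dish (array([ 432.3, -367.5]), np.float64(47.650073218812146))
scene cream (array([436. ,  75.3]), np.float64(29.82058097424778))
scene tumb (array([ 443.9, -217.4]), np.float64(33.16630221601496))
scene tub2 (array([348.9, 312.5]), np.float64(31.843879802265885))
scene toggle (array([656.9, 139.8]), np.float64(4.152839766559091))
top can 89 [-29.1  80.1] [ 30.8 137.4] z 143.0 6.5 [  0.7 108.7]
top tub 79 [-30.    6.3] [31.3 67.7] z 95.9 3.3 [ 1.1 36.6]
top pad 602 [ -26.9 -101.1] [31.3 -5.2] z 114.5 1.2 [  5.9 -52. ]
top sw 291 [-29.5 148.7] [ 32.4 199. ] z 64.6 0.1 [  1.  173.5]
top soap 232 [ -26.7 -200.7] [  24.  -148.6] z 123.7 78.4 [  -0.9 -174.8]
top knob (array([ 436.1, -365.7]), np.float64(7.305357415192861))
top dish (array([ 432.3, -359.8]), np.float64(65.97770410251431))
top cream (array([436.9,  77.5]), np.float64(29.121675439072988))
top tumb (array([ 444.6, -217.4]), np.float64(32.259398873937315))
top tub2 (array([347.8, 316.3]), np.float64(31.85111916066066))
top toggle (array([651.6, 143. ]), np.float64(8.95459119452525))
```

View pics/scene18.png

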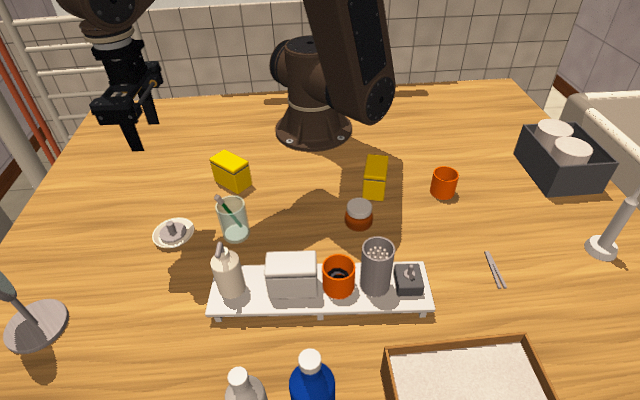

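View pics/top18.png

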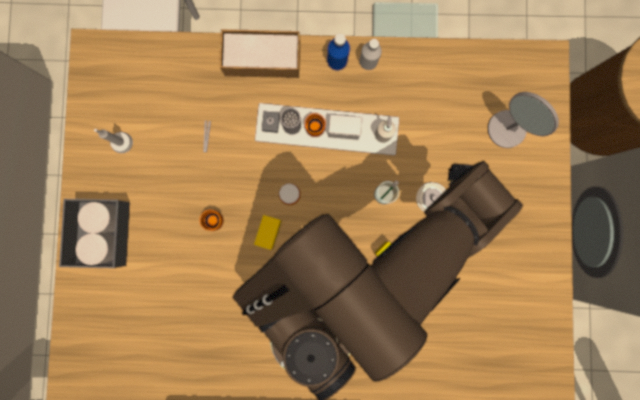

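Both pictures show the row on the shelf: switch, canister, tub, pad box. The gaps are about 11–12 mm each and every piece is within about 2 mm of the middle. The lid lies knob up in the dish, and the toggle and bystanders have not moved. Handing in.

```bash
python3 -c "
from cell import env
print(env.job_done()); print(env.state()['t'])"
```

```text
the job is handed in; nothing more can be done
None
the job is handed in; nothing more can be done
```

The job is done and handed in at about 35 s of the 72 s allowed. I moved the lid to the ring dish first, then set the canister, the target (robot's-right) tub and the pad box on the shelf in that order.

**Last checks, from both cameras:**
- **Row:** the gaps are about 12 mm from switch to canister, 12 mm from canister to tub and 11 mm from tub to pad box. All three stand upright within about 2 mm of the shelf's middle, and the pad box is about 1° off the shelf line.
- **Lid:** it is knob up, with the knob about 2–4 mm from the dish centre as the scene camera measures it.
- **Everything else:** the dish, cream jar, tumbler and second tub measured where they started to within about 2 mm in the scene camera. The toggle's position there was unchanged too. I checked the tweezers and yellow boxes only by eye.

**Disagreements:**
- The two cameras differ by about 2–4 mm in y, so I compared positions within one camera where it mattered.
- The top camera's final fit of the dish was unreliable because the arm partly hid it. Its toggle reading also shifted about 7 mm, but that came from only a few pixels.

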